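# Stack the condiment pots on their stands

### The arm

A 6-joint arm with a two-finger parallel gripper is mounted at the origin on the work surface. World frame = base frame: x ahead of the robot, y to its left, z up, the work surface at z = 0. Lengths are in m, angles in rad, forces in N, time in s.
With the tool pointing down it reaches from about 0.375 to 0.9 m from the base axis. Payload 3.1 kg.
Tool frame: the origin (TCP) lies at the centre of the arm's flange, where the gripper is bolted on; the fingertips stand robot.tip_extent ahead of it and the grasp point (between the pads) lies 164 mm ahead of it (robot.tip_extent is the distance from the TCP to the fingertips, in m); z points along the fingers, y is the line along which they close (so a half turn about z gives the same grasp; the last joint's range is limited). The gripper opens to 87 mm and grips with 3 to 60 N. Pads are 19 mm wide; open, the fingers measure 117 mm over their backs; the gripper's body (75 mm by 190 mm) begins 51 mm behind the grasp point.
Start: joints at [-1.425, 0.527, 1.433, -0, 1.181, -0.178], TCP at [0.199, -0.592, 0.405] pointing down, gripper open.
Joint ranges: [-3.08, 3.08], [-0.75, 2.2], [0.22, 2.44], [-1.43, 4.57], [0, 2.65], [-2.85, 2.85]. Speed limits (rad/s): [2.79, 2.79, 3.14, 3.14, 3.14, 3.14].

### API

Orientations are given as a unit quaternion [x, y, z, w].
In Python, from rig import get_obs, camera, hand_in, cut_out, robot gives the robot as it stands.
- The arm moves only by the tool step_arm, never from a script. Its argument "rows" is a list of rows, each a list of 6 numbers: the shift along the world's x, y, z in m, then the turn, a rotation vector about the world's x, y, z in degrees. A call has 1 to 12 rows; each row shifts and turns the commanded pose from where the row before left it; what a row does not reach is not made up. A row lasts 1/8 s, in which the tool goes at most 62.5 mm and 10.7 degrees, less where a joint would pass 70% of its speed; a pose out of reach is approached as far as the arm can. A call is refused whole if a number of a shift passes 0.0625 or a number of a turn 10.7, either way. A call with a gripper value outside its range is refused whole. "jaw" is the finger opening in m, from 0 to 0.087, set as the call begins (left out, the last holds). The fingers move at their own pace and stop on an object; "squeeze" is the grip in N (left out, the last holds). Time passes only in rows, so rows that do not move let the fingers close. It gives the time, the measured TCP pose, the force, the opening and the grip force at its end, in the units of the state.
- get_obs(): the state, without advancing time (a new reading comes with each control period).
- camera(name): name is "scene" or "top" or "wrist"; returns a dict with "pixels" (480x640x3 uint8, blue, green, red), "depth" (480x640 float32, m along the optical axis (not along the pixel's ray), 0 where there is no reading), "fov_y" (degrees; the focal length in pixels is half the picture's height over the tangent of half this angle, whatever the lens; pixels are square), "cx", "cy" (the principal point, pixels), "extrinsics" (4x4, takes a point from camera to world coordinates); the wrist camera has in their place "mount" (4x4, takes a point from camera to tool coordinates, whose origin is the TCP and whose axes are the flange's). Camera axes: x right, y up, looking along -z (the intrinsics and any distortion apply to the point x, -y, -z); pixel columns grow to the right and rows downward; lengths in m; the calibration is good to about 2 mm. A picture is of the moment at which its call begins: read the wrist's pose just before it.
- hand_in(): hands the job in; it is judged then, once.
Trained networks look in the newest picture that a camera, given by its name, has taken for a name from the list of things; names that differ only in an ending like _2 or _b are one class to them, and where a whole thing is asked for, a point or a joint stands for the part that bears it (a point fixed in the world has none). Each returns a list of dicts, best first, with "confidence" (0 to 1); they miss things now and then, are a little off and sometimes report something else, mostly with a low value. They report only what shows in the picture. A call takes as long as a camera call.
- cut_out(label, camera): "region" (480x640 bool, what is visible of it) and "extent" ([centre column, centre row, width, height] in pixels, round what is visible of it).
The state is a dict: "time": time; "q": joint angles; "joint_velocities": joint speeds; "joint_torque": joint torques, N m; "position": TCP position; "tool_rot": TCP orientation; "ft_force": force on the tool from outside, world axes, zero at the start; "moment": the same for the moment, N m; "grip_width": finger opening in m; "grip_force": force on a finger pad.
Only numpy, scipy, OpenCV 4.12 (cv2) and the standard library are available. Lean on these libraries where they do the work, as an engineer would, in place of code of your own. Each camera call takes 0.05 s, during which the arm holds its last target. There are 200 camera calls.

### The job

Stack up the condiment pots for the dining table. On the steel stand put the yellow pot, then the red pot on it, then the steel lid on top; on the wooden stand put the blue pot and then the wooden lid on it. Every piece must sit upright and fully home in the one below, and the padlock, the tea cup and the jar must be left where they are.

Things in the scene. Friction and masses are not known exactly. Their poses are not given: they have to be found in the camera images.
- pot_yellow: yellow plastic condiment pot, empty, open on top, loose, upright, 120 g: 52 mm high, outer diameter 62 from z = 12 to 52 mm, mouth diameter 54. Below, a tapered foot 12 mm high, diameter 32 at the bottom, 46 above. The foot goes into a pot's mouth or a stand's collar, the shoulder resting on the rim; each stacked pot is 40 mm above the last. Origin: centre of underside; z up.
- pot_red: red plastic condiment pot, empty, open on top, loose, upright, 120 g: 52 mm high, outer diameter 62 from z = 12 to 52 mm, mouth diameter 54. Below, a tapered foot 12 mm high, diameter 32 at the bottom, 46 above. The foot goes into a pot's mouth or a stand's collar, the shoulder resting on the rim; each stacked pot is 40 mm above the last. Origin: centre of underside; z up.
- pot_blue: blue plastic condiment pot, empty, open on top, loose, upright, 120 g: 52 mm high, outer diameter 62 from z = 12 to 52 mm, mouth diameter 54. Below, a tapered foot 12 mm high, diameter 32 at the bottom, 46 above. The foot goes into a pot's mouth or a stand's collar, the shoulder resting on the rim; each stacked pot is 40 mm above the last. Origin: centre of underside; z up.
- lid_steel: silvery steel lid, loose, right way up, 90 g: disc of diameter 62 from z = 12 to 18 mm; below it the same tapered foot as the pots (12 mm high, diameter 32 to 46); on top an upright black plastic knob to grip, diameter 20, from z = 18 to 44 mm. Seated, its origin is 40 mm above that of the pot it closes. Origin: centre of underside; z up.
- lid_wood: dark brown wooden lid, loose, right way up, 90 g: disc of diameter 62 from z = 12 to 18 mm; below it the same tapered foot as the pots (12 mm high, diameter 32 to 46); on top an upright pale wooden knob to grip, diameter 20, from z = 18 to 44 mm. Seated, its origin is 40 mm above that of the pot it closes. Origin: centre of underside; z up.
- stand_steel: round silvery steel stand, fixed to the table: base disc of diameter 100, 8 mm thick; on its middle an open collar, outer diameter 68, inner 54, rim at z = 22 mm. A pot's foot goes into the collar; the seated pot's origin is 10 mm above the stand's. Origin: centre of underside; z up.
- stand_wood: round dark brown wooden stand, fixed to the table: base disc of diameter 100, 8 mm thick; on its middle an open collar, outer diameter 68, inner 54, rim at z = 22 mm. A pot's foot goes into the collar; the seated pot's origin is 10 mm above the stand's. Origin: centre of underside; z up.
- padlock: brass padlock with steel shackle lying flat, loose, about 66 x 46 x 20 mm: body towards its -x, shackle towards its +x. Not to be disturbed. Origin: underside, near its middle.
- cup: white ceramic tea cup without handle, loose, upright, rim diameter 68, 65 mm high. Not to be disturbed. Origin: centre of the underside.
- jar: small closed amber glass jar with a green cap, loose, upright, diameter 52, 65 mm high. Not to be disturbed. Origin: centre of the underside.

How it is judged:
At the end, for the whole second after the job is handed in: Yellow pot seated in the steel stand, red pot in the yellow pot, steel lid in the red pot; blue pot seated in the wooden stand, wooden lid in the blue pot. Each is within 9 mm of the axis of the one below, within 3 mm of its seated height, less than 0.1 rad from upright, released and at rest (horizontal distance between pot_yellow and stand_steel below 0.009 m and z of pot_yellow in the frame of stand_steel between 0.007 and 0.013 m and horizontal distance between pot_red and pot_yellow below 0.009 m and z of pot_red in the frame of pot_yellow between 0.037 and 0.043 m and horizontal distance between lid_steel and pot_red below 0.009 m and z of lid_steel in the frame of pot_red between 0.037 and 0.043 m and horizontal distance between pot_blue and stand_wood below 0.009 m and z of pot_blue in the frame of stand_wood between 0.007 and 0.013 m and horizontal distance between lid_wood and pot_blue below 0.009 m and z of lid_wood in the frame of pot_blue between 0.037 and 0.043 m and angle between each of pot_yellow, pot_red, lid_steel, pot_blue, lid_wood's own z axis and vertical below 0.1 rad and linear speed of each of pot_yellow, pot_red, lid_steel, pot_blue, lid_wood below 0.02 m/s and angular speed of each of pot_yellow, pot_red, lid_steel, pot_blue, lid_wood below 0.2 rad/s); the robot touches nothing.
It fails at once if the padlock is pushed more than 25 mm (distance of padlock from where it was at the start of the episode above 0.025 m).
It fails at once if the cup is pushed more than 25 mm or tipped (distance of cup from where it was at the start of the episode above 0.025 m or angle between cup's own z axis and vertical above 0.5 rad).
It fails at once if the jar is pushed more than 25 mm or tipped (distance of jar from where it was at the start of the episode above 0.025 m or angle between jar's own z axis and vertical above 0.5 rad).
It also fails if it takes over 144 s, if anything falls off the work surface, if the arm or the gripper's body presses on something with over 40 N, if the wrist force passes 120 N, or if a joint passes its speed limit or range.

## Working session

There is one attempt and no reset: what is moved stays moved. The work goes in short steps, Python scripts to look and compute and a tool call to move; the robot and the scene stay as the last step left them, time stands still between calls to the robot, and variables do not carry over. Pictures are saved under pics/ and viewed, at most 14 in all, crops included, and the job is handed in when it is done.

Besides the shell and the picture viewer there is one more tool, called as name([rows], argument=value, ...), one row to a line, values as JSON. step_arm: Moves the arm, as the interface text tells. Its arguments: {"type":"object","properties":{"rows":{"type":"array"},"jaw":{"type":"number"},"squeeze":{"type":"number"}},"required":["rows"]}

```bash
mkdir -p pics; ls; cat > h.py <<'E'
import numpy as np, cv2
from rig import get_obs, camera, hand_in, cut_out, robot
from scipy.spatial.transform import Rotation as R
NAMES=["pot_yellow","pot_red","pot_blue","lid_steel","lid_wood","stand_steel","stand_wood","padlock","cup","jar"]
def ext(c,o=None):
    if "extrinsics" in c: return np.array(c["extrinsics"])
    T=np.eye(4);T[:3,:3]=R.from_quat(o["tool_rot"]).as_matrix();T[:3,3]=o["position"]
    return T@np.array(c["mount"])
def cloud(c,E):
    f=240/np.tan(np.radians(c["fov_y"])/2);d=c["depth"]
    v,u=np.mgrid[:480,:640]
    P=np.stack([(u-c["cx"])/f*d,-(v-c["cy"])/f*d,-d],-1)
    return P@E[:3,:3].T+E[:3,3]
E
python3 - <<'E'
from h import *
print(robot, getattr(robot,'tip_extent',None)); print(get_obs())
for n in("scene","top"):
    c=camera(n);cv2.imwrite(f"pics/{n}0.png",c["pixels"])
    print(n,{k:v for k,v in c.items() if k not in("pixels","depth")})
    E=ext(c);W=cloud(c,E)
    for l in NAMES:
        for r in cut_out(l,n)[:2]:
            m=r["region"]&(c["depth"]>0);p=W[m]
            if len(p)<5: print(l,"few");continue
            zt=np.percentile(p[:,2],97);t=p[p[:,2]>zt-.006]
            print(l,round(r["confidence"],2),np.round(r["extent"]),"ztop",round(zt,4),"med",np.round(np.median(p,0),3),"topmid",np.round((t.min(0)+t.max(0))/2,3),"size",np.round(np.ptp(t,axis=0),3),len(p))
E
```

```text
pics
<Robot object at 0x7f7aa7563e00> 0.1822
{'time': 0.0, 'q': array([-1.42553549e+00,  5.28461703e-01,  1.43392769e+00, -6.53901970e-06,
        1.18138126e+00, -1.78507037e-01]), 'joint_velocities': array([ 0.00259238,  0.00040311,  0.00059222, -0.0009015 ,  0.00130792,
       -0.00023586]), 'joint_torque': array([ 6.80958556e-05, -4.40043783e+01, -1.76591510e+01,  6.33227010e-02,
        5.81189117e-02, -1.50300484e-04]), 'position': array([ 0.19880925, -0.59216481,  0.40376587]), 'tool_rot': array([ 9.86924600e-01,  1.61178931e-01,  1.50787904e-05, -1.08890128e-03]), 'ft_force': array([ 0.13437529, -0.09158751, -0.38679545]), 'moment': array([ 0.00960412, -0.01492715, -0.03937236]), 'grip_force': 0.0, 'grip_width': 0.08723042585103856}
scene {'fov_y': 43.262417015056606, 'cx': 322.7524918523944, 'cy': 229.6166716317961, 'extrinsics': array([[-7.30283202e-01, -5.17557449e-01,  4.45893185e-01,
         1.24573239e+00],
       [ 6.83144362e-01, -5.52816584e-01,  4.77187179e-01,
         7.47261633e-01],
       [-4.74631680e-04,  6.53091197e-01,  7.57279119e-01,
         1.2284
[... 2493 characters left out ...]
[0.496 0.432 0.042] size [0.017 0.018 0.009] 680
stand_steel 0.68 [522. 251.  42.  47.] ztop 0.0225 med [ 0.514 -0.395  0.008] topmid [ 0.514 -0.396  0.022] size [0.065 0.068 0.01 ] 1635
stand_wood 0.94 [214. 218.  41.  42.] ztop 0.022 med [0.594 0.271 0.007] topmid [0.594 0.272 0.022] size [0.066 0.067 0.011] 1590
padlock 0.6 [379. 272.  31.  30.] ztop 0.0219 med [ 0.475 -0.095  0.018] topmid [ 0.48  -0.097  0.02 ] size [0.045 0.051 0.007] 433
cup 0.88 [289. 262.  35.  38.] ztop 0.0656 med [0.493 0.103 0.014] topmid [0.491 0.099 0.064] size [0.066 0.067 0.008] 847
jar 0.77 [448. 205.  31.  25.] ztop 0.0666 med [ 0.606 -0.233  0.062] topmid [ 0.61  -0.239  0.065] size [0.045 0.046 0.008] 597
```

View pics/top0.png

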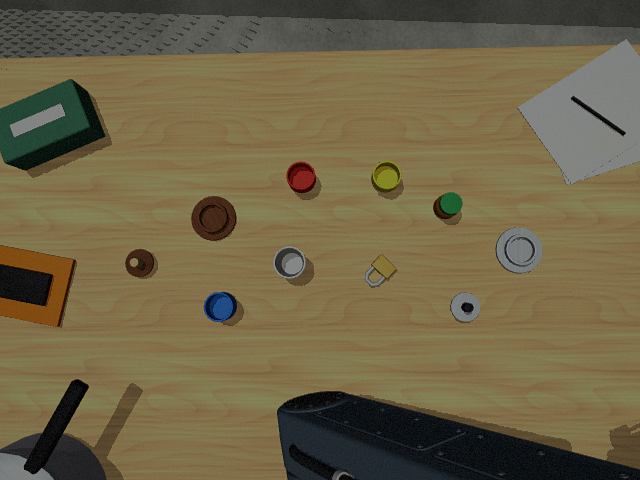

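View pics/scene0.png

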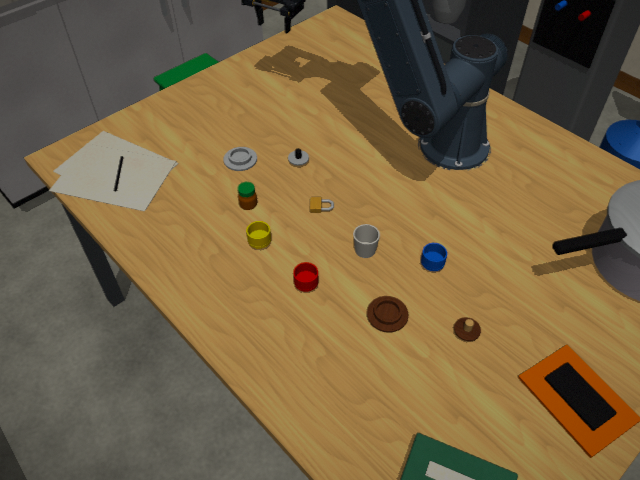

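The networks' finds match the pictures and both views agree to about 3 mm. Going to the yellow pot at (0.675, -0.108).

step_arm([
  [0.04,0.04,-0.007,0,0,0],
  [0.04,0.04,-0.007,0,0,0],
  [0.04,0.04,-0.007,0,0,0],
  [0.04,0.04,-0.007,0,0,0],
  [0.04,0.04,-0.007,0,0,0],
  [0.04,0.04,-0.007,0,0,0],
  [0.04,0.04,-0.007,0,0,0],
  [0.04,0.04,-0.007,0,0,0],
  [0.04,0.04,-0.007,0,0,0],
  [0.04,0.04,-0.007,0,0,0],
  [0.04,0.04,-0.007,0,0,0],
  [0.036,0.044,-0.007,0,0,0],
], jaw=0.087)

```text
time: 2.6
position: [0.6763, -0.1072, 0.3206]
tool_rot: [0.987, 0.161, 0.0, 0.0]
ft_force: [0.3, -0.8, 0.1]
grip_width: 0.0873
grip_force: 0.0
```

step_arm([
  [0,0,0,0,0,0],
  [0,0,0,0,0,0],
])

```text
time: 2.85
position: [0.6746, -0.1084, 0.3205]
tool_rot: [0.987, 0.162, -0.001, 0.0]
ft_force: [-0.6, -0.4, 0.2]
grip_width: 0.0869
grip_force: 0.0
```

```bash
cat >> h.py <<'E'
def wrist(labels,name=None):
    o=get_obs();c=camera("wrist");W=cloud(c,ext(c,o))
    if name: cv2.imwrite(f"pics/{name}.png",c["pixels"])
    for l in labels:
        for r in cut_out(l,"wrist")[:1]:
            m=r["region"]&(c["depth"]>0);p=W[m]
            if len(p)<5: print(l,"few");continue
            zt=np.percentile(p[:,2],97);t=p[p[:,2]>zt-.006]
            a,b=np.percentile(t,1,0),np.percentile(t,99,0)
            print(l,round(r["confidence"],2),np.round(r["extent"]),"ztop",round(zt,4),"topmid",np.round((a+b)/2,4),"size",np.round(b-a,3))
E
python3 -c "
from h import *
wrist(NAMES,'w1')"
```

```text
pot_yellow 0.78 [315. 239.  92. 102.] ztop 0.0524 topmid [ 0.6739 -0.1091  0.0499] size [0.06  0.059 0.006]
pot_red 0.83 [ 58. 153. 113. 100.] ztop 0.0523 topmid [0.6755 0.069  0.0498] size [0.06  0.051 0.007]
pot_blue 0.22 [ 58. 152. 112. 103.] ztop 0.0523 topmid [0.6755 0.069  0.0498] size [0.06  0.051 0.007]
lid_steel 0.28 [436. 388.  47.  39.] ztop 0.0659 topmid [ 0.6046 -0.2284  0.0632] size [0.02  0.024 0.006]
padlock 0.79 [230. 412.  57.  24.] ztop 0.0205 topmid [ 0.4955 -0.0933  0.0179] size [0.02  0.033 0.006]
cup 0.45 [314. 239.  93. 105.] ztop 0.0524 topmid [ 0.6739 -0.1093  0.0499] size [0.06  0.06  0.006]
jar 0.72 [439. 389.  50.  33.] ztop 0.066 topmid [ 0.6044 -0.2291  0.0634] size [0.021 0.025 0.006]
```

View pics/w1.png

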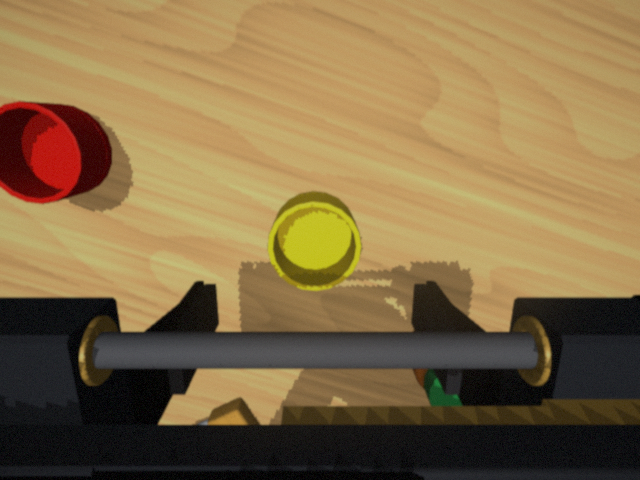

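The wrist view shows the yellow pot at pixel (315, 245), midway between the fingers, with the rim at 52 mm; this agrees with the other cameras.

step_arm([
  [0,-0.001,-0.03,0,0,0],
  [0,0,-0.04,0,0,0],
  [0,0,-0.03,0,0,0],
  [0,0,-0.02,0,0,0],
  [0,0,0,0,0,0],
])

```text
time: 4.03
position: [0.6744, -0.1093, 0.1991]
tool_rot: [0.987, 0.161, -0.001, -0.001]
ft_force: [-0.4, -0.5, -0.4]
grip_width: 0.0868
grip_force: 0.0
```

step_arm([
  [0,0,0,0,0,0],
  [0,0,0,0,0,0],
  [0,0,0,0,0,0],
  [0,0,0,0,0,0],
  [0,0,0,0,0,0],
  [0,0,0,0,0,0],
  [0,0,0,0,0,0],
  [0,0,0,0,0,0],
], jaw=0.04, squeeze=15)

```text
time: 5.03
position: [0.6751, -0.1094, 0.2017]
tool_rot: [0.987, 0.161, 0.0, 0.0]
ft_force: [-1.3, 1.6, 6.1]
grip_width: 0.0607
grip_force: 15.0
```

step_arm([
  [0,0,0.02,0,0,0],
  [0,0,0.04,0,0,0],
  [0,0,0.04,0,0,0],
  [0,0,0.03,0,0,0],
  [-0.01,-0.02,0,0,0,0],
  [-0.025,-0.045,0,0,0,0],
  [-0.025,-0.045,0,0,0,0],
  [-0.025,-0.045,0,0,0,0],
  [-0.025,-0.045,0,0,0,0],
  [-0.025,-0.045,0,0,0,0],
  [-0.02,-0.035,0,0,0,0],
  [-0.005,-0.007,0,0,0,0],
])

```text
time: 6.52
position: [0.5118, -0.3998, 0.3289]
tool_rot: [0.987, 0.159, -0.001, -0.001]
ft_force: [-0.3, -0.5, -1.6]
grip_width: 0.0607
grip_force: 15.0
```

step_arm([
  [0,0,0,0,0,0],
  [0,0,0,0,0,0],
  [0,0,0,0,0,0],
])

```text
time: 6.9
position: [0.5155, -0.3952, 0.3306]
tool_rot: [0.987, 0.162, -0.0, -0.0]
ft_force: [-1.5, -0.1, -1.6]
grip_width: 0.061
grip_force: 15.0
```

```bash
python3 -c "
from h import *
wrist(['pot_yellow','stand_steel','lid_steel'],'w2')"
```

```text
pot_yellow 0.6 [314. 321. 162. 172.] ztop 0.1812 topmid [ 0.5157 -0.396   0.1786] size [0.059 0.059 0.007]
stand_steel 0.93 [315. 212. 128.  95.] ztop 0.0224 topmid [ 0.5202 -0.3972  0.0202] size [0.051 0.065 0.007]
lid_steel 0.82 [124. 291.  55.  14.] ztop 0.0191 topmid [ 0.4149 -0.268   0.0165] size [0.015 0.038 0.006]
```

View pics/w2.png

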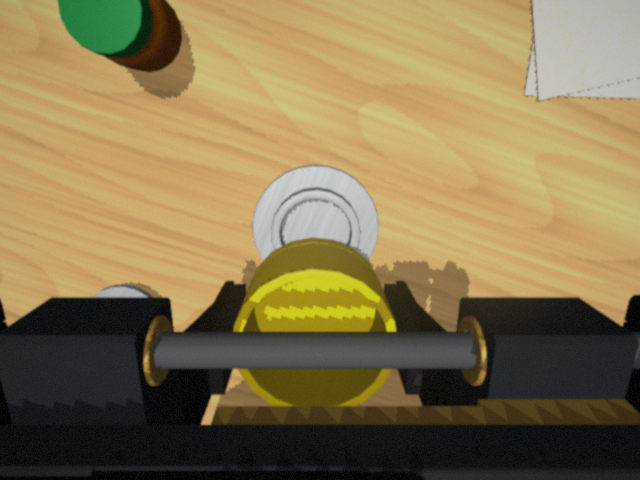

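The pot hangs upright at (315, 335), in line with the stand's collar at (315, 215). Its rim is 150 mm below the TCP, so it seats at TCP z 0.212.

step_arm([
  [0,-0.001,-0.03,0,0,0],
  [0,0,-0.04,0,0,0],
  [0,0,-0.025,0,0,0],
  [0,0,-0.01,0,0,0],
  [0,0,-0.007,0,0,0],
  [0,0,-0.006,0,0,0],
  [0,0,0,0,0,0],
  [0,0,0,0,0,0],
  [0,0,0,0,0,0],
])

```text
time: 8.22
position: [0.515, -0.3976, 0.2133]
tool_rot: [0.987, 0.161, 0.0, 0.0]
ft_force: [-0.1, 0.5, -1.0]
grip_width: 0.0607
grip_force: 15.0
```

step_arm([
  [0,0.001,-0.001,0,0,0],
  [0,0,-0.001,0,0,0],
  [0,0,0,0,0,0],
  [0,0,0,0,0,0],
])

```text
time: 8.72
position: [0.5149, -0.3965, 0.2117]
tool_rot: [0.987, 0.161, 0.0, 0.0]
ft_force: [0.2, 0.3, 5.5]
grip_width: 0.0606
grip_force: 14.9
```

step_arm([
  [0,0,0,0,0,0],
  [0,0,0,0,0,0],
  [0,0,0,0,0,0],
  [0,0,0,0,0,0],
  [0,0,0.02,0,0,0],
  [0,0,0.04,0,0,0],
  [0,0,0.05,0,0,0],
], jaw=0.087)

```text
time: 9.6
position: [0.5147, -0.3963, 0.3222]
tool_rot: [0.987, 0.161, -0.0, -0.001]
ft_force: [-0.1, 0.1, 0.4]
grip_width: 0.087
grip_force: 0.0
```

```bash
python3 -c "
from h import *
wrist(['pot_yellow','stand_steel'])"
```

```text
pot_yellow 0.79 [315. 242.  98. 104.] ztop 0.0624 topmid [ 0.5141 -0.3978  0.06  ] size [0.06  0.059 0.007]
stand_steel 0.61 [316. 221. 135. 107.] ztop 0.0219 topmid [ 0.5249 -0.3951  0.0386] size [0.043 0.062 0.044]
```

Yellow is seated (rim at 62.4 mm). Next, the red pot.

step_arm([
  [0.01,0.025,0,0,0,0],
  [0.016,0.047,0,0,0,0],
  [0.016,0.047,0,0,0,0],
  [0.016,0.047,0,0,0,0],
  [0.016,0.047,0,0,0,0],
  [0.016,0.047,0,0,0,0],
  [0.016,0.047,0,0,0,0],
  [0.016,0.047,0,0,0,0],
  [0.016,0.047,0,0,0,0],
  [0.016,0.047,0,0,0,0],
  [0.007,0.024,0,0,0,0],
  [0,0,0,0,0,0],
])

```text
time: 11.25
position: [0.6756, 0.0769, 0.3202]
tool_rot: [0.987, 0.163, -0.001, 0.0]
ft_force: [-0.3, -0.5, 0.2]
grip_width: 0.0869
grip_force: 0.0
```

step_arm([
  [0,0,0,0,0,0],
  [0,0,0,0,0,0],
])

```text
time: 11.5
position: [0.6756, 0.0737, 0.3207]
tool_rot: [0.987, 0.16, -0.0, 0.0]
ft_force: [0.7, 0.3, -0.6]
grip_width: 0.0871
grip_force: 0.0
```

```bash
python3 -c "
from h import *
wrist(['pot_red'])"
```

```text
pot_red 0.96 [313. 239.  97. 100.] ztop 0.0525 topmid [0.6753 0.0746 0.0501] size [0.06  0.06  0.006]
```

step_arm([
  [0,0.0005,-0.03,0,0,0],
  [0,0,-0.04,0,0,0],
  [0,0,-0.03,0,0,0],
  [0,0,-0.018,0,0,0],
  [0,0,0,0,0,0],
  [0,0,0,0,0,0],
])

```text
time: 12.35
position: [0.6766, 0.0758, 0.204]
tool_rot: [0.987, 0.161, 0.001, 0.0]
ft_force: [-0.2, 0.0, 0.6]
grip_width: 0.087
grip_force: 0.0
```

step_arm([
  [0,0,0,0,0,0],
  [0,0,0,0,0,0],
  [0,0,0,0,0,0],
  [0,0,0,0,0,0],
  [0,0,0,0,0,0],
  [0,0,0,0,0,0],
], jaw=0.04, squeeze=15)

```text
time: 13.1
position: [0.676, 0.076, 0.2032]
tool_rot: [0.987, 0.161, 0.0, 0.0]
ft_force: [-0.5, 0.6, 2.9]
grip_width: 0.06
grip_force: 14.9
```

step_arm([
  [0,0,0.02,0,0,0],
  [0,0,0.04,0,0,0],
  [0,0,0.05,0,0,0],
  [0,0,0.03,0,0,0],
  [-0.01,-0.02,0,0,0,0],
  [-0.015,-0.045,0,0,0,0],
  [-0.015,-0.045,0,0,0,0],
  [-0.015,-0.045,0,0,0,0],
  [-0.015,-0.045,0,0,0,0],
  [-0.015,-0.045,0,0,0,0],
  [-0.015,-0.045,0,0,0,0],
  [-0.015,-0.045,0,0,0,0],
])

```text
time: 14.6
position: [0.5583, -0.2608, 0.3407]
tool_rot: [0.987, 0.161, -0.002, -0.001]
ft_force: [0.6, -0.6, -0.9]
grip_width: 0.0607
grip_force: 14.9
```

step_arm([
  [-0.015,-0.045,0,0,0,0],
  [-0.015,-0.045,0,0,0,0],
  [-0.015,-0.04,0,0,0,0],
  [0,-0.008,0,0,0,0],
  [0,0,0,0,0,0],
  [0,0,0,0,0,0],
])

```text
time: 15.35
position: [0.5157, -0.3957, 0.3419]
tool_rot: [0.987, 0.162, -0.001, -0.001]
ft_force: [0.5, -0.1, -1.9]
grip_width: 0.0605
grip_force: 14.9
```

```bash
python3 -c "
from h import *
print(get_obs()['position'])
wrist(['pot_red','pot_yellow'],'w3')"
```

```text
[ 0.51566384 -0.39569505  0.34193745]
pot_red 0.92 [316. 323. 158. 170.] ztop 0.1912 topmid [ 0.5155 -0.3962  0.1886] size [0.059 0.059 0.007]
pot_yellow 0.68 [317. 220.  93.  63.] ztop 0.0626 topmid [ 0.5238 -0.3971  0.0602] size [0.041 0.059 0.007]
```

step_arm([
  [-0.001,-0.001,-0.03,0,0,0],
  [0,0,-0.03,0,0,0],
  [0,0,-0.015,0,0,0],
  [0,0,-0.007,0,0,0],
  [0,0,-0.005,0,0,0],
  [0,0,-0.002,0,0,0],
  [0,0,0,0,0,0],
  [0,0,0,0,0,0],
  [0,0,0,0,0,0],
])

```text
time: 16.62
position: [0.5149, -0.3981, 0.2541]
tool_rot: [0.987, 0.161, 0.0, 0.0]
ft_force: [-0.3, -0.6, -1.6]
grip_width: 0.0605
grip_force: 14.9
```

step_arm([
  [0,0,-0.001,0,0,0],
  [0,0,-0.0015,0,0,0],
  [0,0,0,0,0,0],
  [0,0,0,0,0,0],
])

```text
time: 17.12
position: [0.515, -0.398, 0.2531]
tool_rot: [0.987, 0.161, 0.0, 0.0]
ft_force: [-1.5, 1.5, 8.2]
grip_width: 0.0605
grip_force: 14.9
```

step_arm([
  [0,0,0,0,0,0],
  [0,0,0,0,0,0],
  [0,0,0,0,0,0],
  [0,0,0,0,0,0],
  [0,0,0.02,0,0,0],
  [0,0,0.03,0,0,0],
  [0,0,0.04,0,0,0],
  [0,0,0,0,0,0],
], jaw=0.087)

```text
time: 18.12
position: [0.5159, -0.3989, 0.3466]
tool_rot: [0.987, 0.161, 0.003, 0.004]
ft_force: [0.5, -0.9, 0.2]
grip_width: 0.0869
grip_force: 0.0
```

```bash
python3 -c "
from h import *
wrist(['pot_red','pot_yellow','lid_steel'],'w4')"
```

```text
pot_red 0.74 [311. 255. 104. 110.] ztop 0.1024 topmid [ 0.5144 -0.3993  0.0999] size [0.06  0.059 0.006]
pot_yellow 0.62 [304. 211.  75.  42.] ztop 0.0625 topmid [ 0.529  -0.3874  0.0606] size [0.031 0.04  0.008]
lid_steel 0.96 [127. 306.  71.  54.] ztop 0.0398 topmid [ 0.4642 -0.3101  0.1368] size [0.146 0.07  0.206]
```

Red is seated (rim at 102.4 mm). Next, the steel lid.

step_arm([
  [-0.015,0.015,0,0,0,0],
  [-0.035,0.035,-0.005,0,0,0],
  [-0.035,0.035,-0.005,0,0,0],
  [-0.025,0.03,-0.005,0,0,0],
  [-0.011,0.011,-0.005,0,0,0],
  [0,0,0,0,0,0],
  [0,0,0,0,0,0],
  [0,0,0,0,0,0],
])

```text
time: 19.32
position: [0.3946, -0.2729, 0.3213]
tool_rot: [0.987, 0.161, 0.0, 0.001]
ft_force: [0.9, -0.6, -0.3]
grip_width: 0.0869
grip_force: 0.0
```

```bash
python3 -c "
from h import *
print(get_obs()['position'])
wrist(['lid_steel'],'w5')"
```

```text
[ 0.39458122 -0.27291162  0.32127579]
lid_steel 0.58 [ 95.  45. 112.  88.] ztop 0.021 topmid [ 0.4758 -0.1028  0.0184] size [0.041 0.048 0.006]
```

View pics/w5.png

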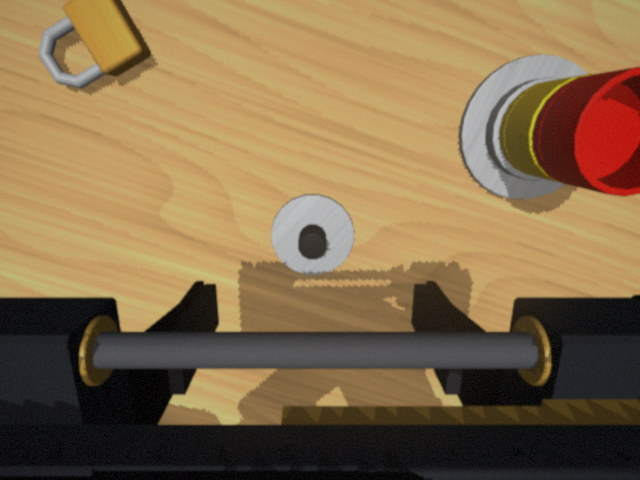

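The lid is at pixel (313, 234) with its knob at (313, 242); the network named the padlock instead. The stack on the right looks upright. I'll measure the knob from the depth there.

```bash
python3 -c "
from h import *
o=get_obs();c=camera('wrist');W=cloud(c,ext(c,o))[190:280,265:360].reshape(-1,3)
k=W[W[:,2]>.036];d=W[(W[:,2]>.013)&(W[:,2]<.023)]
for p in(k,d):
  a,b=np.percentile(p,1,0),np.percentile(p,99,0);print((a+b)/2,b-a,len(p))
"
```

```text
[ 0.42601954 -0.2653933   0.16883855] [0.08631952 0.03339877 0.26441714] 710
[ 0.39210057 -0.27326612  0.01761413] [0.05826918 0.0577545  0.00404878] 4446
```

step_arm([
  [-0.0015,0,-0.03,0,0,0],
  [0,0,-0.04,0,0,0],
  [0,0,-0.03,0,0,0],
  [0,0,-0.016,0,0,0],
  [0,0,0,0,0,0],
  [0,0,0,0,0,0],
])

```text
time: 20.23
position: [0.3927, -0.2723, 0.2057]
tool_rot: [0.987, 0.161, 0.0, 0.0]
ft_force: [0.2, -0.3, -0.4]
grip_width: 0.0869
grip_force: 0.0
```

step_arm([
  [0,0,0,0,0,0],
  [0,0,0,0,0,0],
  [0,0,0,0,0,0],
  [0,0,0,0,0,0],
  [0,0,0,0,0,0],
  [0,0,0,0,0,0],
  [0,0,0,0,0,0],
  [0,0,0,0,0,0],
], jaw=0.005, squeeze=15)

```text
time: 21.22
position: [0.3924, -0.272, 0.2052]
tool_rot: [0.987, 0.161, -0.0, -0.0]
ft_force: [-0.7, 0.1, -0.3]
grip_width: 0.0194
grip_force: 15.0
```

step_arm([
  [0,0,0.02,0,0,0],
  [0,0,0.04,0,0,0],
  [0,0,0.05,0,0,0],
  [0,0,0.03,0,0,0],
  [0.015,-0.015,0,0,0,0],
  [0.03,-0.03,0,0,0,0],
  [0.035,-0.035,0,0,0,0],
  [0.03,-0.03,0,0,0,0],
  [0.012,-0.016,0,0,0,0],
  [0,0,0,0,0,0],
  [0,0,0,0,0,0],
  [0,0,0,0,0,0],
])

```text
time: 22.72
position: [0.5137, -0.397, 0.3451]
tool_rot: [0.987, 0.161, -0.0, -0.001]
ft_force: [-0.1, -1.1, -0.9]
grip_width: 0.0196
grip_force: 15.0
```

```bash
python3 -c "
from h import *
print(get_obs()['position'])
wrist(['pot_red','lid_steel'],'w6')"
```

```text
[ 0.51370484 -0.3969785   0.34509637]
pot_red 0.4 [312. 207.  77.  46.] ztop 0.0625 topmid [ 0.5286 -0.3859  0.0611] size [0.032 0.037 0.009]
lid_steel 0.56 [316. 285. 136.  98.] ztop 0.1841 topmid [ 0.5167 -0.3974  0.1816] size [0.012 0.018 0.007]
```

View pics/w6.png

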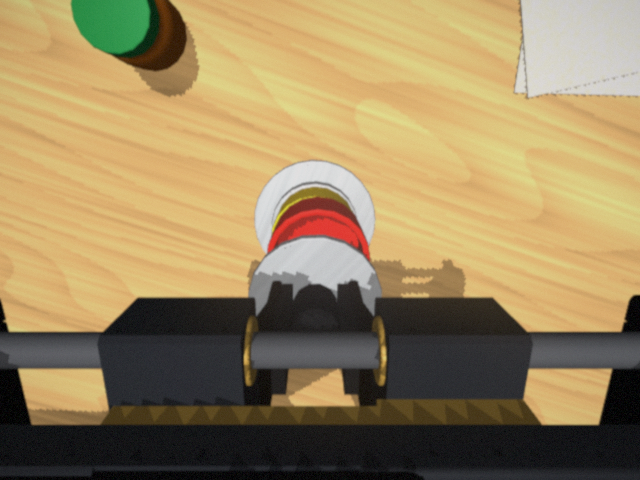

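The lid hangs level at (316, 285), over the red rim at about (319, 240). Lowering 50 mm with a slight correction.

step_arm([
  [0,-0.001,-0.02,0,0,0],
  [0,0,-0.015,0,0,0],
  [0,0,-0.007,0,0,0],
  [0,0,-0.004,0,0,0],
  [0,0,-0.003,0,0,0],
  [0,0,-0.0015,0,0,0],
  [0,0,0,0,0,0],
  [0,0,0,0,0,0],
  [0,0,0,0,0,0],
])

```text
time: 24.0
position: [0.5145, -0.399, 0.2952]
tool_rot: [0.987, 0.161, 0.0, 0.0]
ft_force: [0.2, 0.1, 1.8]
grip_width: 0.0195
grip_force: 15.0
```

step_arm([
  [0,0,-0.001,0,0,0],
  [0,0,0,0,0,0],
  [0,0,0,0,0,0],
])

```text
time: 24.38
position: [0.5145, -0.3991, 0.2951]
tool_rot: [0.987, 0.161, 0.0, 0.0]
ft_force: [-1.8, 1.0, 7.3]
grip_width: 0.0195
grip_force: 15.0
```

step_arm([
  [0,0,0,0,0,0],
  [0,0,0,0,0,0],
  [0,0,0,0,0,0],
  [0,0,0,0,0,0],
  [0,0,0,0,0,0],
  [0,0,0.02,0,0,0],
  [0,0,0.03,0,0,0],
  [0,0,0.02,0,0,0],
  [0,0,0,0,0,0],
], jaw=0.087)

```text
time: 25.5
position: [0.5148, -0.3994, 0.3657]
tool_rot: [0.987, 0.161, 0.001, 0.002]
ft_force: [0.5, -0.2, 0.4]
grip_width: 0.0866
grip_force: 0.0
```

```bash
python3 -c "
from h import *
print(get_obs()['position'])
wrist(['lid_steel'],'w7')"
```

```text
[ 0.51477683 -0.39936641  0.36565099]
lid_steel 0.78 [312. 252.  96.  94.] ztop 0.1342 topmid [ 0.5144 -0.4002  0.1321] size [0.018 0.018 0.006]
```

View pics/w7.png

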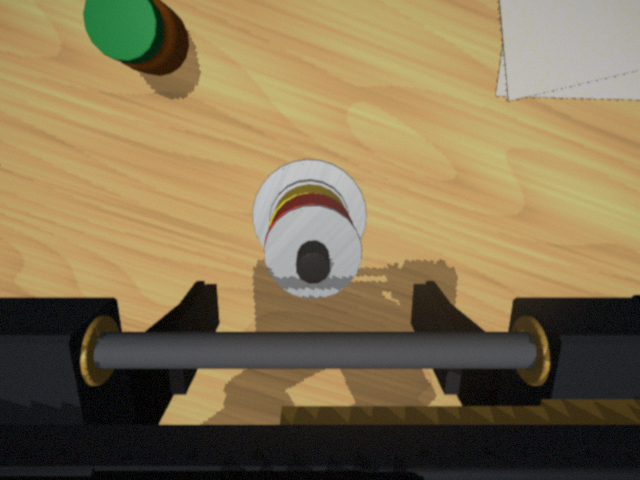

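The lid is level at (312, 252) with its knob top at 134 mm, so it's fully home. Next, the blue pot.

step_arm([
  [-0.004,0.024,0,0,0,0],
  [-0.0085,0.05,0,0,0,0],
  [-0.0085,0.05,0,0,0,0],
  [-0.0085,0.05,0,0,0,0],
  [-0.0085,0.05,0,0,0,0],
  [-0.0085,0.05,0,0,0,0],
  [-0.0085,0.05,0,0,0,0],
  [-0.0085,0.05,0,0,0,0],
  [-0.0085,0.05,0,0,0,0],
  [-0.0085,0.05,0,0,0,0],
  [-0.0085,0.05,0,0,0,0],
  [-0.0085,0.05,0,0,0,0],
])

```text
time: 27.1
position: [0.4161, 0.1765, 0.3627]
tool_rot: [0.987, 0.161, -0.001, 0.0]
ft_force: [0.9, -0.6, 0.0]
grip_width: 0.0868
grip_force: 0.0
```

step_arm([
  [-0.0085,0.05,-0.02,0,0,0],
  [-0.005,0.024,-0.025,0,0,0],
  [0,0,0,0,0,0],
  [0,0,0,0,0,0],
  [0,0,0,0,0,0],
])

```text
time: 27.72
position: [0.4039, 0.2481, 0.3192]
tool_rot: [0.987, 0.16, 0.0, 0.0]
ft_force: [0.2, 0.3, -0.0]
grip_width: 0.0867
grip_force: 0.0
```

```bash
python3 -c "
from h import *
print(get_obs()['position'])
wrist(['pot_blue'],'w8')"
```

```text
[0.40390762 0.24814691 0.31923748]
pot_blue 0.63 [311. 247.  93.  98.] ztop 0.0524 topmid [0.3987 0.2482 0.05  ] size [0.06  0.06  0.006]
```

step_arm([
  [-0.004,0,-0.03,0,0,0],
  [0,0,-0.04,0,0,0],
  [0,0,-0.03,0,0,0],
  [0,0,-0.016,0,0,0],
  [0,0,0,0,0,0],
  [0,0,0,0,0,0],
])

```text
time: 28.58
position: [0.3999, 0.2488, 0.2035]
tool_rot: [0.987, 0.161, 0.001, -0.0]
ft_force: [0.4, 0.0, 0.5]
grip_width: 0.0872
grip_force: 0.0
```

step_arm([
  [0,0,0,0,0,0],
  [0,0,0,0,0,0],
  [0,0,0,0,0,0],
  [0,0,0,0,0,0],
  [0,0,0,0,0,0],
  [0,0,0,0,0,0],
], jaw=0.04, squeeze=15)

```text
time: 29.32
position: [0.3995, 0.2491, 0.2031]
tool_rot: [0.987, 0.161, 0.0, -0.0]
ft_force: [0.7, 0.1, 5.9]
grip_width: 0.0611
grip_force: 15.0
```

step_arm([
  [0,0,0.02,0,0,0],
  [0,0,0.04,0,0,0],
  [0,0,0.04,0,0,0],
  [0,0,0.03,0,0,0],
  [0.025,0.003,0,0,0,0],
  [0.045,0.006,0,0,0,0],
  [0.05,0.006,0,0,0,0],
  [0.045,0.006,0,0,0,0],
  [0.028,0.003,0,0,0,0],
  [0,0,0,0,0,0],
  [0,0,0,0,0,0],
  [0,0,0,0,0,0],
])

```text
time: 30.82
position: [0.591, 0.273, 0.3323]
tool_rot: [0.987, 0.161, -0.001, 0.0]
ft_force: [0.5, 0.7, -1.8]
grip_width: 0.0612
grip_force: 15.0
```

```bash
python3 -c "
from h import *
print(get_obs()['position'])
wrist(['pot_blue','stand_wood'],'w9')"
```

```text
[0.59097624 0.27301125 0.3323215 ]
pot_blue 0.79 [314. 321. 162. 171.] ztop 0.1815 topmid [0.5909 0.2723 0.179 ] size [0.059 0.058 0.007]
stand_wood 0.67 [314. 209. 124.  96.] ztop 0.0224 topmid [0.5982 0.2731 0.0204] size [0.054 0.065 0.007]
```

View pics/w9.png

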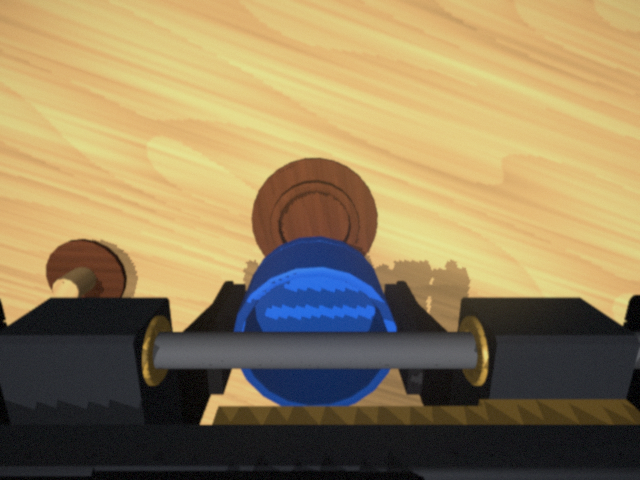

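The blue pot hangs upright at (315, 335) in line with the wooden stand at (315, 215). I'm shifting it 2 mm in x and lowering 119 mm.

step_arm([
  [0.002,0,-0.03,0,0,0],
  [0,0,-0.04,0,0,0],
  [0,0,-0.025,0,0,0],
  [0,0,-0.01,0,0,0],
  [0,0,-0.008,0,0,0],
  [0,0,-0.006,0,0,0],
  [0,0,-0.001,0,0,0],
  [0,0,0,0,0,0],
  [0,0,0,0,0,0],
])

```text
time: 32.1
position: [0.5946, 0.2731, 0.2133]
tool_rot: [0.987, 0.161, 0.001, -0.0]
ft_force: [-0.8, 0.0, -2.3]
grip_width: 0.0615
grip_force: 15.0
```

step_arm([
  [-0.001,0,-0.001,0,0,0],
  [0,0,-0.0015,0,0,0],
  [0,0,0,0,0,0],
  [0,0,0,0,0,0],
])

```text
time: 32.6
position: [0.5941, 0.2731, 0.213]
tool_rot: [0.987, 0.161, 0.002, -0.0]
ft_force: [-1.6, -0.9, 10.8]
grip_width: 0.0614
grip_force: 15.0
```

step_arm([
  [0,0,0,0,0,0],
  [0,0,0,0,0,0],
  [0,0,0,0,0,0],
  [0,0,0,0,0,0],
  [0,0,0.02,0,0,0],
  [0,0,0.04,0,0,0],
  [0,0,0.05,0,0,0],
  [0,0,0,0,0,0],
], jaw=0.087)

```text
time: 33.6
position: [0.5951, 0.2736, 0.3267]
tool_rot: [0.987, 0.161, 0.006, -0.001]
ft_force: [0.8, -0.9, 0.6]
grip_width: 0.0866
grip_force: 0.0
```

```bash
python3 -c "
from h import *
print(get_obs()['position'])
wrist(['pot_blue','lid_wood'],'w10')"
```

```text
[0.59508681 0.27358826 0.3266741 ]
pot_blue 0.69 [315. 250.  92. 103.] ztop 0.0625 topmid [0.5941 0.2719 0.06  ] size [0.06  0.059 0.007]
lid_wood 0.65 [ 83. 280.  83.  53.] ztop 0.042 topmid [0.5576 0.3857 0.1283] size [0.12  0.11  0.184]
```

step_arm([
  [-0.015,0.02,0,0,0,0],
  [-0.03,0.045,0,0,0,0],
  [-0.03,0.045,0,0,0,0],
  [-0.018,0.035,0,0,0,0],
  [-0.005,0.014,0,0,0,0],
  [0,0,0,0,0,0],
  [0,0,0,0,0,0],
  [0,0,0,0,0,0],
])

```text
time: 34.75
position: [0.4963, 0.4307, 0.3201]
tool_rot: [0.987, 0.16, -0.0, 0.0]
ft_force: [0.8, -0.2, -0.1]
grip_width: 0.0872
grip_force: 0.0
```

```bash
python3 -c "
from h import *
print(get_obs()['position'])
wrist(['lid_wood'],'w11')"
```

```text
[0.49628202 0.43072553 0.32012383]
lid_wood 0.95 [311. 236.  84.  75.] ztop 0.0442 topmid [0.4942 0.4324 0.042 ] size [0.018 0.019 0.007]
```

step_arm([
  [-0.0015,0.001,-0.03,0,0,0],
  [0,0,-0.04,0,0,0],
  [0,0,-0.03,0,0,0],
  [0,0,-0.015,0,0,0],
  [0,0,0,0,0,0],
  [0,0,0,0,0,0],
])

```text
time: 35.6
position: [0.4946, 0.4333, 0.2065]
tool_rot: [0.987, 0.161, 0.001, -0.001]
ft_force: [-0.0, -0.4, 0.1]
grip_width: 0.087
grip_force: 0.0
```

step_arm([
  [0,0,0,0,0,0],
  [0,0,0,0,0,0],
  [0,0,0,0,0,0],
  [0,0,0,0,0,0],
  [0,0,0,0,0,0],
  [0,0,0,0,0,0],
  [0,0,0,0,0,0],
  [0,0,0,0,0,0],
], jaw=0.005, squeeze=15)

```text
time: 36.6
position: [0.4938, 0.433, 0.2052]
tool_rot: [0.987, 0.161, -0.0, -0.0]
ft_force: [-0.9, -0.0, -0.2]
grip_width: 0.0197
grip_force: 15.0
```

step_arm([
  [0,0,0.02,0,0,0],
  [0,0,0.04,0,0,0],
  [0,0,0.05,0,0,0],
  [0,0,0.015,0,0,0],
  [0.015,-0.02,0,0,0,0],
  [0.03,-0.045,0,0,0,0],
  [0.03,-0.045,0,0,0,0],
  [0.018,-0.035,0,0,0,0],
  [0.006,-0.014,0,0,0,0],
  [0,0,0,0,0,0],
  [0,0,0,0,0,0],
  [0,0,0,0,0,0],
])

```text
time: 38.1
position: [0.592, 0.2754, 0.3302]
tool_rot: [0.987, 0.162, -0.0, -0.0]
ft_force: [0.0, 0.5, 0.3]
grip_width: 0.0194
grip_force: 15.0
```

```bash
python3 -c "
from h import *
print(get_obs()['position'])
wrist(['lid_wood','pot_blue'],'w12')"
```

```text
[0.59200501 0.27544585 0.33020812]
lid_wood 0.66 [316. 285. 132.  98.] ztop 0.1693 topmid [0.5955 0.2752 0.1671] size [0.013 0.018 0.007]
pot_blue 0.73 [319. 221.  92.  66.] ztop 0.0625 topmid [0.6057 0.2723 0.0975] size [0.037 0.059 0.081]
```

View pics/w12.png

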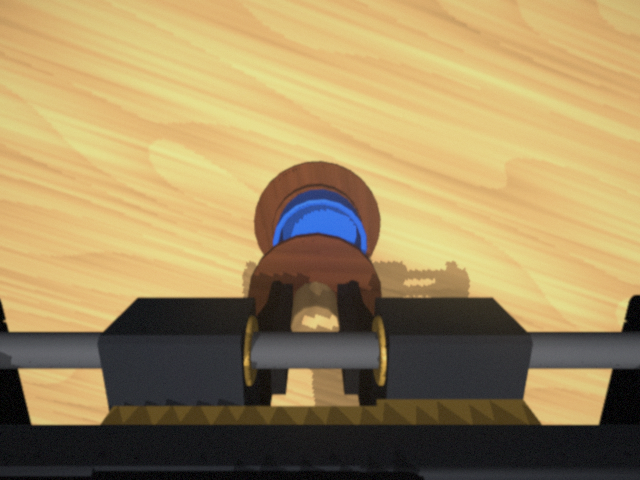

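The wooden lid is level at (316, 285), with the blue mouth slightly right at (320, 240). Correcting 3 mm in y and lowering 75 mm.

step_arm([
  [0.001,-0.003,-0.02,0,0,0],
  [0,0,-0.025,0,0,0],
  [0,0,-0.015,0,0,0],
  [0,0,-0.007,0,0,0],
  [0,0,-0.005,0,0,0],
  [0,0,-0.003,0,0,0],
  [0,0,-0.001,0,0,0],
  [0,0,0,0,0,0],
  [0,0,0,0,0,0],
])

```text
time: 39.38
position: [0.5941, 0.2711, 0.2551]
tool_rot: [0.987, 0.161, 0.001, -0.0]
ft_force: [-1.1, 0.1, 3.0]
grip_width: 0.0193
grip_force: 15.0
```

step_arm([
  [0,0,-0.001,0,0,0],
  [0,0,0,0,0,0],
  [0,0,0,0,0,0],
])

```text
time: 39.75
position: [0.5941, 0.2711, 0.255]
tool_rot: [0.987, 0.161, 0.001, -0.0]
ft_force: [-2.5, 0.2, 9.4]
grip_width: 0.0197
grip_force: 15.0
```

step_arm([
  [0,0,0,0,0,0],
  [0,0,0,0,0,0],
  [0,0,0,0,0,0],
  [0,0,0,0,0,0],
  [0,0,0,0,0,0],
  [0,0,0.02,0,0,0],
  [0,0,0.04,0,0,0],
  [0,0,0.04,0,0,0],
  [0,0,0,0,0,0],
  [0,0,0,0,0,0],
], jaw=0.087)

```text
time: 41.0
position: [0.5935, 0.2709, 0.3539]
tool_rot: [0.987, 0.161, 0.0, -0.0]
ft_force: [0.3, -0.4, -0.3]
grip_width: 0.0869
grip_force: 0.0
```

```bash
python3 - <<'E'
from h import *
print(get_obs()['position'])
wrist(['lid_wood'])
c=camera("scene");cv2.imwrite("pics/end.png",c["pixels"]);W=cloud(c,ext(c))
for l in NAMES:
    for r in cut_out(l,"scene")[:1]:
        p=W[r["region"]&(c["depth"]>0)];zt=np.percentile(p[:,2],97);t=p[p[:,2]>zt-.006]
        print(l,round(r["confidence"],2),np.round(r["extent"]),round(zt,4),np.round((t.min(0)+t.max(0))/2,3))
E
```

```text
[0.59353316 0.27092223 0.35394393]
lid_wood 0.61 [314. 239.  87.  87.] ztop 0.0942 topmid [0.5948 0.2705 0.0921] size [0.018 0.018 0.006]
pot_yellow 0.8 [240. 154.  22.  15.] 0.0639 [ 0.521 -0.376  0.063]
pot_red 0.75 [235. 144.  19.  15.] 0.1016 [ 0.526 -0.379  0.101]
pot_blue 0.68 [388. 313.  28.  18.] 0.0623 [0.607 0.285 0.061]
lid_steel 0.81 [235. 133.  15.  16.] 0.135 [ 0.517 -0.394  0.135]
lid_wood 0.66 [390. 301.  28.  25.] 0.0955 [0.596 0.272 0.095]
stand_steel 0.66 [240. 162.  36.  20.] 0.0252 [ 0.518 -0.388  0.026]
stand_wood 0.75 [386. 316.  37.  28.] 0.0235 [0.597 0.276 0.04 ]
padlock 0.56 [322. 204.  23.  19.] 0.0249 [ 0.479 -0.093  0.024]
cup 0.58 [362. 252.  15.   8.] 0.0268 [0.518 0.11  0.027]
jar 0.74 [247. 196.  18.  27.] 0.0691 [ 0.611 -0.237  0.068]
```

View pics/end.png

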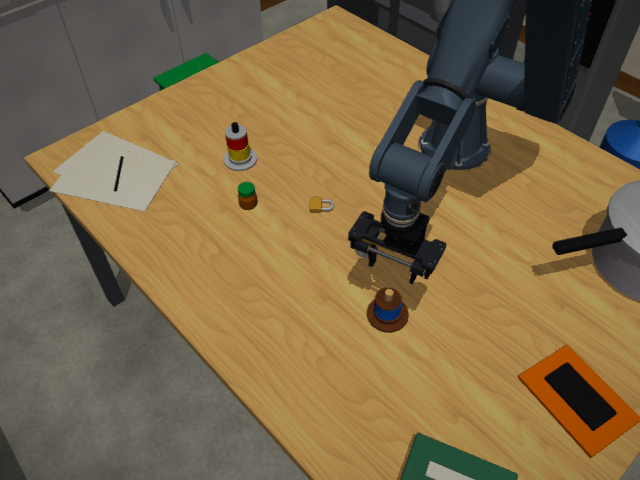

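The picture shows both stacks upright: steel at (237, 145) and wooden at (388, 308). The wooden lid's knob top is at 94 mm, so it's home. The padlock at (321, 204) and jar at (247, 195) haven't moved. The cup is mostly hidden behind the gripper and wasn't touched. Handing in.

```bash
python3 -c "
from h import *
print(hand_in())"
```

```text
the job is handed in; nothing more can be done
None
```

I handed the job in at about 41 s with both stacks complete: yellow, red and steel lid on the steel stand, blue and wooden lid on the wooden stand, each measured at its seated height. The padlock and jar showed no movement; the cup was mostly hidden in the last picture, but the arm only passed well above it, and no verdict was returned.

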